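Switch on the hob plate under the kettle

TASK

The kettle stands on one of the two plates of the tabletop hob, the pan on the other. Switch on the kettle's plate: turn the knob in front of it clockwise until it clicks past its detent and stays in the on notch, then let go. Leave the other knob off, and do not shift the kettle or the pan.

Things in the scene. Friction and masses are not known exactly. Their poses are not given: they have to be found in the camera images.
- hob: Fixed twin-plate steel tabletop hob, 350 deep (x) x 410 wide (y) x 76 mm high. Origin: centre of its underside; x to the back, y left, z up. Dark plates, 176 mm across, 6 mm thick, at x=+40, y=+110 (left) and -110 mm (right). The front control panel slopes 30 deg down to the user, from x=-95, z=76 to x=-175, z=30 mm. The knob in front of each plate works it.
- knob_left_grip (a point): Left black bar knob: point on its axis, 30 mm above the panel; in the hob frame x=-150, y=+90, z=79 mm. z: the axis, out of the panel (leans 30 deg to the front); x: along the bar to its white-marked end (up the slope when off); y: across it. Bar 66 mm long, 16 mm thick, 11 to 43 mm above the panel, on a 62 mm round skirt.
- knob_right_grip (a point): The same point and axes on the right black bar knob, of the same size; in the hob frame at x = -150, y = -90, z = 79 mm.
- knob_left (a joint): Angle of the left knob, rad: 0 in the off notch, 1.2 in the on notch, growing clockwise seen looking down onto the panel; stops at -0.04 and 1.24. A sprung detent resists with up to about 0.22 N m; short of 0.6 it springs back to off, past 0.6 it snaps to 1.2 when let go.
- knob_right (a joint): Angle of the right knob, with the same values and detent.
- kettle: Loose round steel kettle with a spout and a brown bow handle, 165 x 201 x 152 mm, 0.5 to 0.9 kg, standing on one of the plates. Origin at the centre of its underside.
- pan: Loose low round aluminium pan with two ears, 244 mm across and 44 mm high, on the other plate. Origin at the centre of its underside.

How it is judged:
By the outcome, as a careful person would: the job done as asked, in the order asked, and still so for the second after the job is handed in, with the robot touching nothing.
It also fails if it takes over 29 s, if anything falls off the work surface, if the arm or the gripper's body presses on something with over 40 N, if the wrist force passes 120 N, or if a joint passes its speed limit or range.

ROBOT

A 7-joint arm with a two-finger parallel gripper is mounted at the origin on a cart in front of the work surface, level with it; the furniture and walls round the work are solid. World frame = base frame: x ahead of the robot, y to its left, z up, the work surface at z = 0. Lengths are in m, angles in rad, forces in N, time in s.
With the tool pointing down it reaches from about 0.35 to 0.9 m from the base axis. Payload 19.9 kg.
Tool frame: the origin (TCP) lies at the very end of the fingers, on their centre line; the grasp point (between the pads) lies tcp_to_grasp behind it (tcp_to_grasp is the distance from the TCP to the grasp point, in m); z points along the fingers, y is the line along which they close (so a half turn about z gives the same grasp; the last joint's range is limited). The gripper opens to 94 mm and grips with 3 to 60 N. Pads are 16 mm wide; open, the fingers measure 119 mm over their backs; the gripper's body (75 mm by 177 mm) begins 78 mm behind the grasp point.
Start: joints at [1.254, 0.417, -0.01, 1.614, 0.005, 1.111, -0.053], TCP at [0.17, -0.601, 0.183] pointing down, gripper open.
Joint ranges: [-2.81, 2.81], [-0.39, 2.02], [-1.27, 1.25], [0.06, 2.57], [-1.19, 4.33], [0.19, 2], [-2.82, 2.82]. Speed limits (rad/s): [1.89, 1.89, 2.39, 2.39, 3.01, 3.01, 3.01].

INTERFACE

Orientations are given as a unit quaternion [w, x, y, z].
In Python, from workcell import read_state, capture, calibration, finish_job, recognise, tcp_to_grasp gives the robot as it stands.
- The arm moves only by the tool play_rows, never from a script. Its argument "deltas" is text: rows parted by semicolons, each of 5 numbers parted by spaces: the shift along the world's x, y, z in m, then the turn about the world's z in rad, then the closure, from 0 (fully open) to 1 (shut). In form: x y z yaw fingers; .... A call has 1 to 12 rows; each row shifts and turns the commanded pose from where the row before left it; what a row does not reach is not made up. A row lasts 1/12 s, in which the tool goes at most 41.7 mm and 7.16 degrees, less where a joint would pass 70% of its speed; a pose out of reach is approached as far as the arm can. A call with a gripper value outside its range is refused whole. The fingers move at their own pace and stop on an object; "newtons" is the grip in N (left out, the last holds). Time passes only in rows, so rows that do not move let the fingers close. It gives the time, the measured TCP pose, the force, the opening and the grip force at its end, in the units of the state.
- read_state(): the state, without advancing time (a new reading comes with each control period).
- capture(name): name is "side" or "top"; returns (picture, depth): 420x560x3 uint8, blue, green, red; 420x560 float32, m along the optical axis (not along the pixel's ray), 0 where there is no reading.
- calibration(name): a dict with "K" (3x3 intrinsics, pixels), "k1" (the pictures are not rectified: a ray, as slopes to the right and down, at radius r is drawn at 1 + k1 r^2 times it, then the intrinsics apply), "world_from_camera" (4x4, takes a point from camera to world coordinates). Camera axes: x right, y down, z forward; pixel columns grow to the right and rows downward; lengths in m; the calibration is good to about 2 mm. A picture is of the moment at which its call begins. calibration takes no time and is no camera call.
- finish_job(): hands the job in; it is judged then, once.
Trained networks look in the newest picture that a camera, given by its name, has taken for a name from the list of things; names that differ only in an ending like _2 or _b are one class to them, and where a whole thing is asked for, a point or a joint stands for the part that bears it (a point fixed in the world has none). Each returns a list of dicts, best first, with "score" (0 to 1); they miss things now and then, are a little off and sometimes report something else, mostly with a low value. They report only what shows in the picture. A call takes as long as a camera call.
- recognise(camera, thing): "bbox" ([left, top, right, bottom] in pixels, round what is visible of it).
The state is a dict: "time": time; "joint_pos": joint angles; "joint_vel": joint speeds; "joint_torque": joint torques, N m; "eef_pos": TCP position; "eef_rot": TCP orientation; "force": force on the tool from outside, world axes, zero at the start; "wrist_torque": the same for the moment, N m; "grip_width": opening from 0.0 (shut) to 1.0 (fully open); "finger_force": force on a finger pad.
Only numpy, scipy, OpenCV 4.12 (cv2) and the standard library are available. Lean on these libraries where they do the work, as an engineer would, in place of code of your own. Each camera call takes 0.05 s, during which the arm holds its last target. There are 200 camera calls.

## Working session

There is one attempt and no reset: what is moved stays moved. The work goes in short steps, Python scripts to look and compute and a tool call to move; the robot and the scene stay as the last step left them, time stands still between calls to the robot, and variables do not carry over. Pictures are saved under pics/ and viewed, at most 10 in all, crops included, and the job is handed in when it is done.

Besides the shell and the picture viewer there is one more tool, called after "Request:" as name(argument=value, ...) on one line, values as JSON. play_rows: Moves the arm, as the interface text tells. Its arguments: {"type":"object","properties":{"deltas":{"type":"string"},"newtons":{"type":"number"}},"required":["deltas"]}

```bash
mkdir -p pics
cat > h.py <<'E'
import numpy as np, cv2
from workcell import *
def pts(cam,depth,uv):
    c=calibration(cam);K=np.array(c["K"]);T=np.array(c["world_from_camera"])
    out=[]
    for u,v in uv:
        d=np.array([(u-K[0,2])/K[0,0],(v-K[1,2])/K[1,1]]);s=d.copy()
        for _ in range(20): s=d/(1+c["k1"]*(s@s))
        z=depth[int(round(v)),int(round(u))]
        out.append((T@[s[0]*z,s[1]*z,z,1])[:3])
    return np.array(out)
E
python3 - <<'E'
from h import *
print(read_state(), tcp_to_grasp)
for n in("side","top"):
    p,d=capture(n);cv2.imwrite(f"pics/{n}0.png",p);np.save(n+"0.npy",d)
    print(n,np.array(calibration(n)["world_from_camera"]).round(3).tolist())
    for t in("hob","knob_left_grip","kettle","pan"): 
        for r in recognise(n,t)[:3]: print(t,r)
E
```

```text
{'time': 0.0, 'joint_pos': array([ 1.25350486,  0.41800378, -0.01029303,  1.61418428,  0.00470221,
        1.1107145 , -0.0529745 ]), 'joint_vel': array([ 6.56106676e-04, -1.05538399e-03, -6.56278077e-05, -3.75323197e-04,
       -4.91862925e-04, -7.30222868e-04, -1.90274632e-05]), 'joint_torque': array([-6.19118855e-04, -8.51231718e+01,  6.38980474e-01, -4.25988221e+01,
       -4.87983786e-02,  1.85235206e-02,  1.11451018e-04]), 'eef_pos': array([ 0.17005613, -0.60098143,  0.18230251]), 'eef_rot': array([-6.28216881e-04,  9.90505472e-01,  1.37471805e-01, -1.37846144e-04]), 'force': array([-0.26038592,  0.51612969,  0.73417128]), 'wrist_torque': array([-0.02170247, -0.02248558,  0.00764558]), 'finger_force': 0.0, 'grip_width': 0.9956830203517087} 0.0188
side [[0.982, -0.065, 0.175, 0.427], [-0.186, -0.427, 0.885, -0.415], [0.018, -0.902, -0.432, 0.431], [0.0, 0.0, 0.0, 1.0]]
hob {'bbox': [202.6, 166.9, 408.8, 285.2], 'score': 0.6}
knob_left_grip {'bbox': [209.6, 171.9, 242.7, 199.9], 'score': 0.65}
knob_left_grip {'bbox': [202.9, 167.5, 406.5, 283.8], 'score': 0.26}
pan {'bbox': [257.3, 176.2, 394.2, 253.1], 'score': 0.65}
top [[0.018, -0.997, 0.076, 0.482], [-1.0, -0.019, -0.016, 0.345], [0.018, -0.076, -0.997, 0.915], [0.0, 0.0, 0.0, 1.0]]
hob {'bbox': [158.9, 55.3, 428.1, 293.3], 'score': 0.65}
knob_left_grip {'bbox': [212.3, 233.7, 248.0, 277.7], 'score': 0.93}
kettle {'bbox': [167.7, 59.4, 274.9, 202.3], 'score': 0.73}
pan {'bbox': [289.4, 71.9, 444.6, 232.7], 'score': 0.7}
```

Run:
```python
import cv2,numpy as np
a=cv2.imread("pics/top0.png");b=cv2.imread("pics/side0.png")
c=np.hstack([cv2.resize(a[40:310,140:460],None,fx=1.25,fy=1.25,interpolation=3),cv2.resize(b[120:336,180:500],None,fx=1.25,fy=1.5625,interpolation=3)[:337]])
c=np.vstack([c, np.zeros((3,800,3),np.uint8)]);cv2.imwrite("pics/c0.png",c)
```

```text
Traceback (most recent call last):
ValueError: all the input array dimensions except for the concatenation axis must match exactly, but along dimension 0, the array at index 0 has size 338 and the array at index 1 has size 337
```

View pics/top0.png

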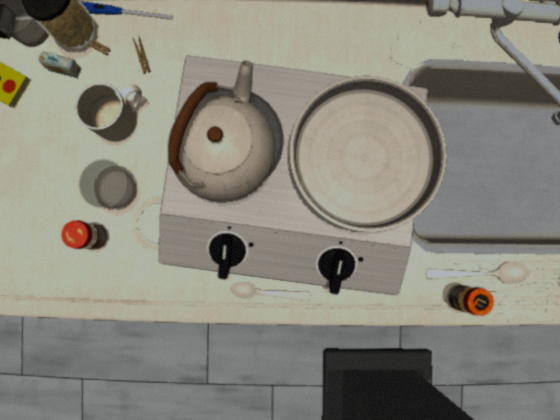

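The top view shows the kettle on the left plate, so I turn the left knob (227,250). The pan is on the right, and the other knob is at (337,265). Hob corners are about (185,57), (428,88), (403,292) and (160,262).

Run:
```python
from h import *
from scipy.optimize import least_squares
d=np.load("top0.npy");ds=np.load("side0.npy")
print("top surf/panel/knobs\n",pts("top",d,[(220,210),(300,234),(400,240),(190,245),(285,265),(380,275),(227,250),(337,265),(224,270),(228,242)]).round(4))
print("side knob bbox center",pts("side",ds,[(226,186),(226,178)]).round(4))
c=calibration("top");K=np.array(c["K"]);W=np.linalg.inv(np.array(c["world_from_camera"]))
cor=np.array([[.175,.205,.076],[.175,-.205,.076],[-.175,-.205,.03],[-.175,.205,.03]])
px=np.array([(185,57),(428,88),(403,292),(160,262)],float)
def tow(p,P):
    a,b,t,z=p;R=np.array([[np.cos(t),-np.sin(t),0],[np.sin(t),np.cos(t),0],[0,0,1]]);return P@R.T+[a,b,z]
def proj(p,P,c):
    K=np.array(c["K"]);W=np.linalg.inv(np.array(c["world_from_camera"]))
    q=tow(p,P)@W[:3,:3].T+W[:3,3];s=q[:,:2]/q[:,2:];s=s*(1+c["k1"]*(s**2).sum(1,keepdims=True))
    return s*[K[0,0],K[1,1]]+[K[0,2],K[1,2]]
r=least_squares(lambda p:(proj([*p,0],cor,c)-px).ravel(),[.5,.3,0]);p=[*r.x,0]
print("hob",p,"res",r.fun.round(1))
G=np.array([[-.15,.09,.079],[-.15,-.09,.079]])
print("grips",tow(p,G).round(4)); 
for n in("top","side"):print(n,proj(p,G,calibration(n)).round(1),proj(p,cor,calibration(n)).round(0).tolist())
for n in("top","side"):
    im=cv2.imread(f"pics/{n}0.png")
    for q in proj(p,np.vstack([cor,G]),calibration(n)): cv2.circle(im,(int(q[0]),int(q[1])),2,(0,0,255),-1)
    cv2.imwrite(f"pics/{n}0m.png",im)
```

```text
top surf/panel/knobs
 [[0.5481 0.4351 0.0758]
 [0.5122 0.3064 0.074 ]
 [0.5053 0.1448 0.0756]
 [0.4914 0.4858 0.0504]
 [0.4617 0.329  0.0459]
 [0.4475 0.1712 0.0464]
 [0.4844 0.42   0.1009]
 [0.4643 0.2495 0.1012]
 [0.4528 0.4257 0.0826]
 [0.4968 0.4188 0.1003]]
side knob bbox center [[0.4742 0.4161 0.075 ]
 [0.4752 0.4196 0.0933]]
hob [np.float64(0.6105832359757276), np.float64(0.3162643655865596), np.float64(-0.10375375789482254), 0] res [-0.  -2.2  1.  -2.4 -1.4  1.9  0.5  2.5]
grips [[0.4707 0.4213 0.079 ]
 [0.4521 0.2423 0.079 ]]
top [[227.2 258.7]
 [339.8 272.4]] [[185.0, 55.0], [429.0, 86.0], [402.0, 294.0], [161.0, 265.0]]
side [[224.2 183.6]
 [220.9 220.7]] [[350.0, 166.0], [412.0, 250.0], [204.0, 280.0], [217.0, 184.0]]
```

View pics/side0m.png

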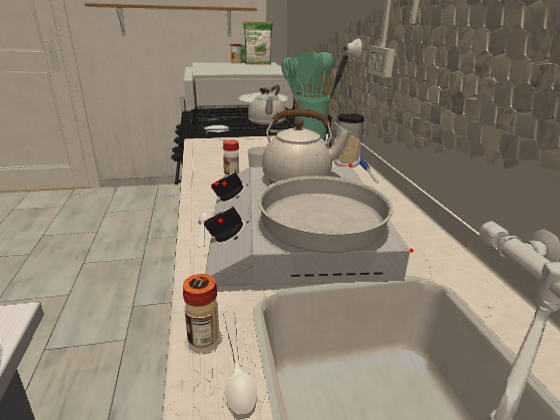

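Measured left grip point: about (0.4725, 0.4215, 0.079), with hob yaw −0.104. I'll push the lower end of the bar to the left (clockwise) with closed fingers.

Request:
play_rows(deltas="0.028 0.03 0.005 -0.038 1;0.028 0.03 0.005 -0.038 1;0.028 0.03 0.005 -0.038 1;0.028 0.03 0.005 -0.038 1;0.028 0.03 0.005 -0.038 1;0.028 0.03 0.005 -0.038 1;0.028 0.03 0.005 -0.038 1;0.028 0.03 0.005 -0.038 1;0.028 0.03 0.005 -0.038 1;0.028 0.03 0.005 -0.038 1", newtons=20)

```text
time: 1.33
eef_pos: [0.4512, -0.2997, 0.2335]
eef_rot: [0.0, 0.999, -0.053, 0.0]
force: [0.3, -0.9, 0.3]
grip_width: 0.329
finger_force: 0.0
```

Request:
play_rows(deltas="0 0.03 0 0 1;0 0.03 0 0 1;0 0.03 0 0 1;0 0.03 0 0 1;0 0.03 0 0 1;0 0.03 0 0 1;0 0.03 0 0 1;0 0.03 0 0 1;0 0.03 0 0 1;0 0.03 0 0 1;0 0.03 0 0 1;0 0.03 0 0 1")

```text
time: 2.33
eef_pos: [0.45, 0.0601, 0.2332]
eef_rot: [0.0, 0.999, -0.052, 0.0]
force: [1.2, 0.1, -0.3]
grip_width: 0.002
finger_force: 0.0
```

Request:
play_rows(deltas="0 0.03 0 0 1;0 0.03 0 0 1;0 0.03 0 0 1;0 0.03 0 0 1;0 0.03 0 0 1;0 0.03 0 0 1;0 0.03 0 0 1;0 0.03 0 0 1;0 0.03 0 0 1;0 0.03 0 0 1;0 0 0 0 1;0 0 0 0 1")

```text
time: 3.33
eef_pos: [0.4495, 0.36, 0.2326]
eef_rot: [-0.0, 0.999, -0.051, -0.0]
force: [0.3, -0.0, -0.2]
grip_width: 0.007
finger_force: 0.0
```

Request:
play_rows(deltas="-0.002 0.018 -0.02 0 1;0 0 -0.025 0 1;0 0 -0.025 0 1;0 0 -0.025 0 1;0 0 -0.025 0 1;0 0 -0.02 0 1;0 0 -0.014 0 1;0 0 -0.014 0 1;0 0 0 0 1;0 0 0 0 1")

```text
time: 4.17
eef_pos: [0.4484, 0.3756, 0.065]
eef_rot: [0.0, 0.999, -0.053, -0.0]
force: [0.6, -0.5, 0.8]
grip_width: 0.006
finger_force: 0.0
```

Run:
```python
from h import *
a,_=capture("top");b,_=capture("side")
c=np.hstack([cv2.resize(a[180:310,160:360],(400,260)),cv2.resize(b[120:250,160:360],(400,260))])
cv2.imwrite("pics/c1.png",c);print(read_state()["eef_pos"])
```

```text
[0.44884366 0.37647863 0.06601368]
```

View pics/c1.png

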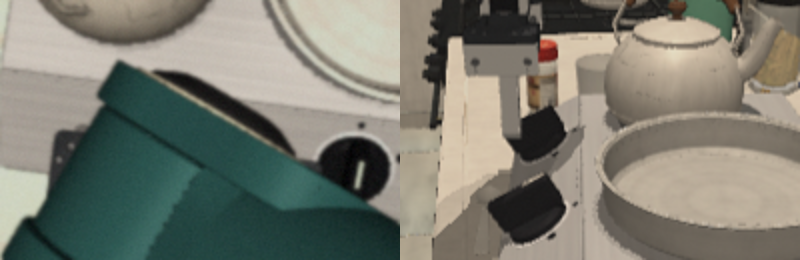

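The closed finger stands beside the lower end of the left bar, at about (515,125) in the right-hand crop, with no contact. Now I push along the hob's y axis.

Request:
play_rows(deltas="-0.0035 0.0004 0 0 1;0.0006 0.006 0 0 1;0.0006 0.006 0 0 1;0.0006 0.006 0 0 1;0.0005 0.005 0 0 1;0.0005 0.005 0 0 1;0.0004 0.004 0 0 1;0 0 0 0 1")

```text
time: 4.93
eef_pos: [0.4477, 0.4101, 0.0649]
eef_rot: [-0.0, 0.999, -0.052, -0.0]
force: [-0.7, -0.3, 0.6]
grip_width: 0.007
finger_force: 0.0
```

Request:
play_rows(deltas="0.0004 0.004 0 0 1;0.0004 0.004 0 0 1;0.0003 0.003 0 0 1;0 0 0 0 1")

```text
time: 5.27
eef_pos: [0.4489, 0.4207, 0.0649]
eef_rot: [-0.0, 0.999, -0.052, -0.0]
force: [0.1, 0.5, -0.5]
grip_width: 0.006
finger_force: 0.0
```

Run:
```python
from h import *
b,_=capture("side")
cv2.imwrite("pics/c2.png",cv2.resize(b[120:250,160:360],(800,520),interpolation=3))
```

```text
(no output)
```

View pics/c2.png

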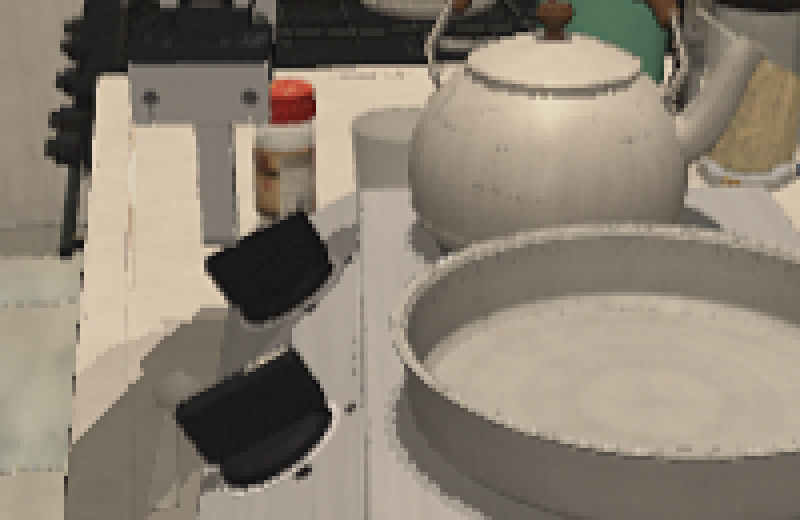

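The left bar, at (270,265) in the crop, hasn't moved. The finger is now behind it, so it passed the bar's front end without turning it. The knob must be further back than I estimated, so I'll refine its position from the saved depth.

Run:
```python
from h import *
t=-.1037;u=np.array([np.cos(t),np.sin(t),0]);v=np.array([-np.sin(t),np.cos(t),0]);z=np.array([0,0,1])
s=.866*u+.5*z;n=-.5*u+.866*z
O=np.array([.4707,.4213,.079])
for cam,(x0,x1,y0,y1) in {"top":(205,255,225,285),"side":(200,250,165,210)}.items():
    d=np.load(cam+"0.npy");uv=[(a,b) for b in range(y0,y1) for a in range(x0,x1) if d[b,a]>0]
    P=pts(cam,d,uv)-O
    q=np.c_[P@s,P@v,P@n]   # upslope,left,normal (0=30mm above panel)
    near=(abs(q[:,0])<.06)&(abs(q[:,1])<.06)
    pan=near&(abs(q[:,2]+.03)<.009)
    print(cam,"panel normal offset med",np.median(q[pan,2])+.03,pan.sum())
    m=near&(q[:,2]>-.012)&(q[:,2]<.04)
    print(" bar pts",m.sum(),"s/v/n pct 3,50,97",np.percentile(q[m],[3,50,97],axis=0).round(4).tolist())
    w=q[m];
    for lo in (-.04,-.02,0,.02,.04): 
        k=(abs(w[:,0]-lo)<.01)
        if k.any():print("  s",lo,"n max",np.percentile(w[k,2],[50,95]).round(4),"v",np.median(w[k,1]).round(4),k.sum())
print(read_state()["eef_pos"],read_state()["force"])
```

```text
top panel normal offset med -6.982542507810025e-05 1595
 bar pts 466 s/v/n pct 3,50,97 [[-0.0279, -0.0029, -0.0089], [0.008, 0.0038, 0.0116], [0.0339, 0.0122, 0.0146]]
  s -0.04 n max [0.0113 0.0122] v 0.0056 4
  s -0.02 n max [0.0122 0.0146] v 0.0034 115
  s 0 n max [0.0118 0.0144] v 0.004 127
  s 0.02 n max [0.0122 0.0143] v 0.0034 128
  s 0.04 n max [0.0031 0.0136] v 0.0044 92
side panel normal offset med -0.0007891984762526602 500
 bar pts 326 s/v/n pct 3,50,97 [[-0.028, -0.0064, -0.011], [0.0035, -0.0036, 0.0019], [0.0339, 0.0061, 0.0121]]
  s -0.02 n max [0.0018 0.0119] v -0.0035 97
  s 0 n max [0.0026 0.0119] v -0.0039 98
  s 0.02 n max [0.0014 0.0119] v -0.004 101
  s 0.04 n max [0.0009 0.0112] v -0.0022 30
[0.4488857  0.42036926 0.06490954] [-0.15919318 -0.42112756 -0.00802759]
```

Run:
```python
from h import *
def pr(n,X):
    c=calibration(n);K=np.array(c["K"]);W=np.linalg.inv(np.array(c["world_from_camera"]));q=W[:3,:3]@X+W[:3,3];s=q[:2]/q[2];s=s*(1+c["k1"]*(s@s));return (s*[K[0,0],K[1,1]]+[K[0,2],K[1,2]]).round(1)
b,d=capture("side");e=read_state()["eef_pos"];print(e,pr("side",e))
for X in ([.4488,.3765,.066],[.4488,.4204,.08],[.4488,.4204,.1]): print(pr("side",np.array(X)))
col=[(c,r) for c in(210,214,218) for r in (165,170,174,177,179,181,183,186,190)]
for uv,p in zip(col,pts("side",d,col)):print(uv,p.round(4))
cv2.imwrite("pics/c3.png",cv2.resize(b[150:215,185:275],(792,572),interpolation=3))
```

```text
[0.44893108 0.42010271 0.06488394] [215. 190.]
[215.9 197.4]
[214.6 183.9]
[214.2 175.8]
(210, 165) [0.4408 0.41   0.13  ]
(210, 170) [0.4401 0.4078 0.1191]
(210, 174) [0.4396 0.4076 0.1098]
(210, 177) [0.4392 0.4107 0.1014]
(210, 179) [0.439  0.4109 0.0965]
(210, 181) [0.4419 0.6311 0.0011]
(210, 183) [ 0.4415  0.6219 -0.0012]
(210, 186) [ 0.4407  0.5994 -0.0008]
(210, 190) [ 0.4397  0.5724 -0.0011]
(214, 165) [0.4494 0.4067 0.1308]
(214, 170) [0.4488 0.4057 0.1195]
(214, 174) [0.4483 0.4075 0.1093]
(214, 177) [0.448  0.4085 0.1017]
(214, 179) [0.4478 0.4101 0.0963]
(214, 181) [0.4477 0.4144 0.0897]
(214, 183) [0.4477 0.4267 0.0797]
(214, 186) [0.4472 0.419  0.0755]
(214, 190) [0.4467 0.4218 0.0643]
(218, 165) [0.4585 0.4167 0.1267]
(218, 170) [0.4575 0.4072 0.1185]
(218, 174) [0.4572 0.409  0.1082]
(218, 177) [0.4568 0.4076 0.1016]
(218, 179) [0.4565 0.4063 0.0973]
(218, 181) [0.4567 0.416  0.0885]
(218, 183) [0.4566 0.4216 0.0812]
(218, 186) [0.4561 0.4173 0.0756]
(218, 190) [0.4558 0.4205 0.0643]
```

View pics/c3.png

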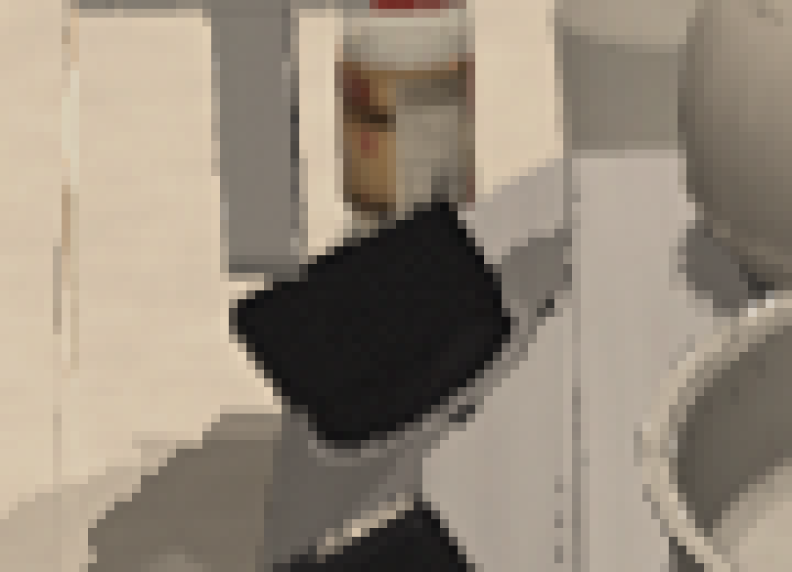

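The depth shows the closed fingertips end at z≈0.093, about 28 mm above the reported TCP, so they passed over the bar. I'll move back, lower by 28 mm and repeat.

Request:
play_rows(deltas="-0.0011 -0.011 0 0 1;-0.0011 -0.011 0 0 1;-0.0011 -0.011 0 0 1;-0.0011 -0.011 0 0 1;0 0 -0.01 0 1;0 0 -0.01 0 1;0 0 -0.008 0 1;0 0 0 0 1")

```text
time: 6.03
eef_pos: [0.4436, 0.3756, 0.0347]
eef_rot: [0.001, 0.999, -0.052, -0.001]
force: [0.3, 0.0, -0.2]
grip_width: 0.001
finger_force: 0.0
```

Run:
```python
from h import *
b,d=capture("side");print(read_state()["eef_pos"],read_state()["force"])
col=[(215,r) for r in range(180,202,2)]
for uv,p in zip(col,pts("side",d,col)):print(uv,p.round(4))
cv2.imwrite("pics/c4.png",cv2.resize(b[150:215,185:275],(792,572),interpolation=3))
```

```text
[0.44380915 0.37604911 0.0356234 ] [-0.67299875 -0.1435937  -0.04292278]
(215, 180) [0.4486 0.3629 0.1131]
(215, 182) [0.4483 0.3625 0.1087]
(215, 184) [0.4481 0.3637 0.1036]
(215, 186) [0.4479 0.3623 0.0995]
(215, 188) [0.4477 0.3643 0.094 ]
(215, 190) [0.4475 0.3643 0.0894]
(215, 192) [0.4472 0.3622 0.0856]
(215, 194) [0.447  0.3643 0.08  ]
(215, 196) [0.4467 0.3616 0.0764]
(215, 198) [0.4465 0.362  0.0715]
(215, 200) [0.4463 0.364  0.0658]
```

View pics/c4.png

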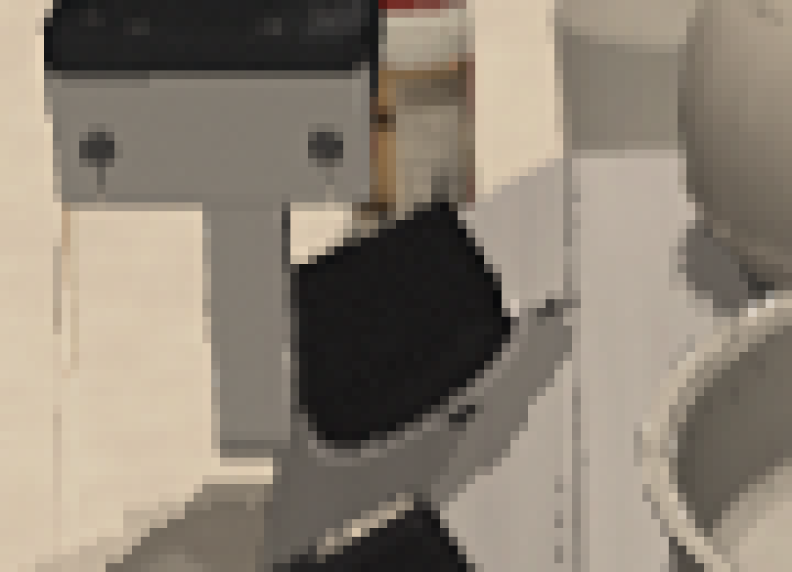

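The fingertip now sits right of the bar's lower end at z≈0.062. Pushing.

Request:
play_rows(deltas="0.0006 0.006 0 0 1;0.0006 0.006 0 0 1;0.0006 0.006 0 0 1;0.0005 0.005 0 0 1;0.0005 0.005 0 0 1;0.0004 0.004 0 0 1")

```text
time: 6.58
eef_pos: [0.4475, 0.4084, 0.0369]
eef_rot: [0.0, 0.999, -0.052, -0.0]
force: [-7.9, -8.4, 3.0]
grip_width: -0.001
finger_force: 5.4
```

Request:
play_rows(deltas="0.0004 0.004 0 0 1;0.0004 0.004 0 0 1;0.0003 0.003 0 0 1;0 0 0 0 1")

```text
time: 6.92
eef_pos: [0.448, 0.4192, 0.0366]
eef_rot: [0.0, 0.999, -0.052, -0.001]
force: [-0.5, -1.6, -0.9]
grip_width: 0.001
finger_force: 0.7
```

Run:
```python
from h import *
b,d=capture("side");print(read_state()["eef_pos"],read_state()["force"])
cv2.imwrite("pics/c5.png",cv2.resize(b[150:215,185:275],(792,572),interpolation=3))
```

```text
[0.44840666 0.419211   0.03670982] [-2.08130045 -1.57367578 -1.07029102]
```

View pics/c5.png

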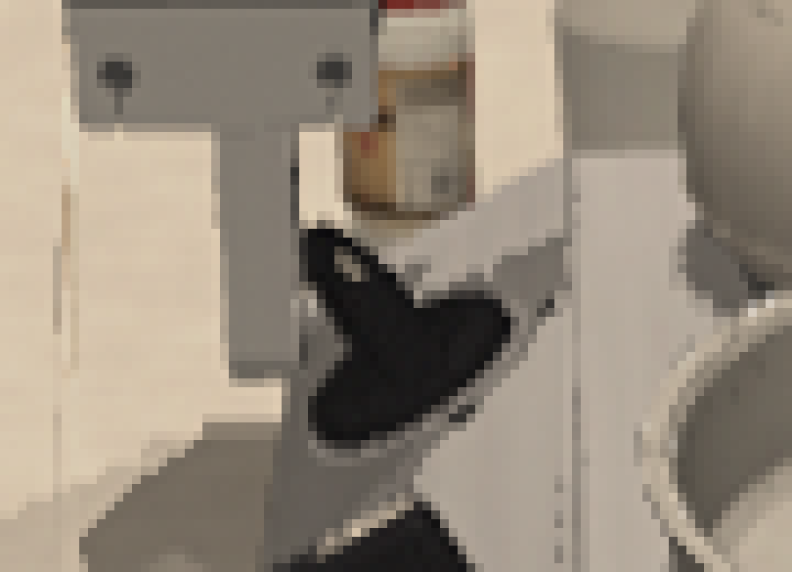

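The left bar has turned and its end face is toward the camera, with little residual force. Retreat toward the user, then up.

Request:
play_rows(deltas="-0.015 -0.01 0 0 1;-0.02 -0.015 0 0 1;-0.01 -0.01 0.02 0 1;0 -0.02 0.035 0 1;0 -0.03 0.03 0 1;0 -0.035 0.02 0 1;0 -0.035 0.02 0 1;0 -0.035 0.02 0 1;0 -0.035 0 0 1;0 -0.035 0 0 1;0 -0.035 0 0 1;0 -0.035 0 0 1")

```text
time: 7.97
eef_pos: [0.404, 0.088, 0.182]
eef_rot: [-0.0, 0.999, -0.052, 0.001]
force: [1.3, 0.0, 0.2]
grip_width: 0.006
finger_force: 0.0
```

Request:
play_rows(deltas="0 -0.035 0 0 1;0 -0.035 0 0 1;0 -0.035 0 0 1;0 -0.035 0 0 1;0 -0.035 0 0 1;0 -0.035 0 0 1;0 0 0 0 1;0 0 0 0 1;0 0 0 0 1")

```text
time: 8.72
eef_pos: [0.4041, -0.12, 0.1815]
eef_rot: [-0.0, 0.999, -0.052, 0.0]
force: [-0.6, 0.6, 0.1]
grip_width: 0.004
finger_force: 0.0
```

Run:
```python
from h import *
a,d=capture("top");s=read_state();print(s["time"],s["eef_pos"],s["force"])
cv2.imwrite("pics/t6.png",a)
```

```text
8.7667 [ 0.4041527  -0.11958803  0.18153564] [-0.40940159  0.75178292 -0.33730845]
```

View pics/t6.png

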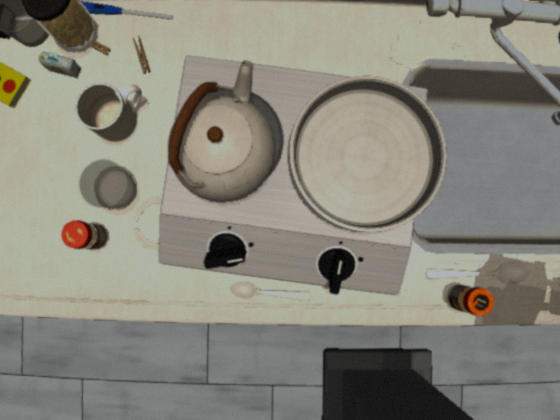

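The left knob (227,255) has turned about 70° and stays there, with its marker pointing right at the on dot. The right knob is still off, and the kettle and pan haven't moved.

```bash
python3 -c "from workcell import *;print(finish_job())"
```

```text
the job is handed in; nothing more can be done
None
```

The kettle's plate (left) is on: the left knob was turned clockwise and stayed in the on position after release, the right knob is still off, the kettle and pan did not move, and the job was handed in at about 8.8 s.

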